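Latch the lifting hook onto a crucible carrier and move it to the cooling slab

ROBOT

A 6-joint arm with a two-finger parallel gripper is mounted at the origin on the work surface. World frame = base frame: x ahead of the robot, y to its left, z up, the work surface at z = 0. Lengths are in m, angles in rad, forces in N, time in s.
With the tool pointing down it reaches from about 0.25 to 0.725 m from the base axis. Payload 4 kg.
Tool frame: the origin (TCP) lies midway between the tips of the shut fingers; the grasp point (between the pads) lies 19 mm behind it; z points along the fingers, y is the direction in which the jaws open and shut (so a half turn about z gives the same grasp; the last joint's range is limited). The gripper opens to 85 mm and grips with 20 to 120 N. Pads are 22 mm wide; open, the fingers measure 114 mm over their backs; the gripper's body (76 mm by 85 mm) begins 54 mm behind the grasp point. The pads swing forward as they close: fully open they stand 13 mm farther back than shut.
Start: joints at [-1.108, 0.241, 0.005, 1.335, 0, 1.571], TCP at [0.223, -0.447, 0.231] pointing down, gripper open.
Joint ranges: [-2.72, 2.72], [-1.05, 1.87], [-1.09, 1.28], [-1.99, 2.15], [-1.42, 1.44], [-3.14, 3.14]. Speed limits (rad/s): [2.79, 2.79, 3.14, 3.14, 3.14, 3.14].

INTERFACE

Orientations are given as a unit quaternion [x, y, z, w].
In Python, from workcell import get_obs, camera, camera_model, job_done, masks_of gives the robot as it stands.
- The arm moves only by the tool jog_arm, never from a script. Its argument "deltas" is a list that holds one entry, the list of rows, each a list of 7 numbers: the shift along the tool's x, y, z in mm, then the turn, a rotation vector about the tool's x, y, z in degrees, then the finger opening in mm, from 0 to 85.4. A call has 1 to 5 rows; each row shifts and turns the pose as measured when the row begins, along the tool's axes as they then stand; what a row does not reach is not made up. A row lasts 1/10 s, in which the tool goes at most 50 mm and 8.59 degrees, less where a joint would pass 70% of its speed; a pose out of reach is approached as far as the arm can. A call with a gripper value outside its range is refused whole. The fingers move at their own pace and stop on an object; the grip force is fixed at half the most. Time passes only in rows, so rows that do not move let the fingers close. It gives the time, the measured TCP pose, the force and the opening at its end, in the units of the state.
- get_obs(): the state, without advancing time (a new reading comes with each control period).
- camera(name): name is "scene" or "top" or "wrist"; returns the picture (384x512x3 uint8, red, green, blue); there is no depth.
- camera_model(name): a dict with "fovy" (degrees; the focal length in pixels is half the picture's height over the tangent of half this angle, whatever the lens; pixels are square), "cx", "cy" (the principal point, pixels), "pose" (4x4, takes a point from camera to world coordinates); the wrist camera has in their place "T_tool_cam" (4x4, takes a point from camera to tool coordinates, whose origin is the TCP and whose axes are the flange's). Camera axes: x right, y down, z forward; pixel columns grow to the right and rows downward; lengths in m; the calibration is good to about 2 mm. A picture is of the moment at which its call begins: read the wrist's pose just before it. camera_model takes no time and is no camera call.
- job_done(): hands the job in, once; it reports no verdict.
Trained networks look in the newest picture that a camera, given by its name, has taken for a name from the list of things; names that differ only in an ending like _2 or _b are one class to them, and where a whole thing is asked for, a point or a joint stands for the part that bears it (a point fixed in the world has none). Each returns a list of dicts, best first, with "conf" (0 to 1); they miss things now and then, are a little off and sometimes report something else, mostly with a low value. They report only what shows in the picture. A call takes as long as a camera call. They do not tell look-alikes from the thing itself.
- masks_of(target, camera): "pixels" (384x512 bool, what is visible of it) and "at" ([column, row] in pixels, amid what is visible of it).
The state is a dict: "clock": time; "joint_pos": joint angles; "joint_vel": joint speeds; "tau": joint torques, N m; "eef_pos": TCP position; "tool_rot": TCP orientation; "ft_force": force on the tool from outside, world axes, zero at the start; "ft_torque": the same for the moment, N m; "grip_width": finger opening in m.
Only numpy, scipy, OpenCV 4.12 (cv2) and the standard library are available. Lean on these libraries where they do the work, as an engineer would, in place of code of your own. Each camera call takes 0.05 s, during which the arm holds its last target. There are 200 camera calls.

TASK

Push the lifting hook's mouth onto the crossbar of the crucible carrier until its sprung latch flips shut behind the bar, then lift the carrier by the hook alone and set it down on the fireclay cooling slab, centred and square with it. Keep hold of the hook until the carrier stands on the slab, and leave the hook latched on the bar, standing upright in the carrier. Leave the beaker, the jar and the spatula where they are.

Things in the scene. Friction and masses are not known exactly. Their poses are not given: they have to be found in the camera images.
- hook: Loose dark steel C-shaped lifting hook, 150 tall, 18 thick (y), 0.3 kg, standing on a flat foot (mm). Origin: foot's underside, below the grip; +x: where its mouth opens. Foot x -42 to 26, y +-18. Mouth: back wall x -24; lower jaw to x 28: pocket floor z 44 at x -8 to 6, sloping up to the lip, z 50 at x 20 to 28; upper jaw to x 28, z 76 to 92.
- hook_grip (a point): Centre of the hook's black plastic grip, 127 mm above the underside of its foot; the grip is 26 mm (hook x) by 22 mm (hook y) by 46 mm tall, straight above the mouth; axes as the hook's.
- hook_throat (a point): Point in the middle of the hook's mouth, 60 mm above the underside of its foot, straight below the grip; axes as the hook's (+x out of the mouth). A latched bar's axis lies between about 19 mm behind and 9 mm ahead of this point.
- latch (a joint): Sprung latch in the mouth: steel tongue 28 mm long, 5 thick, hung from the upper jaw at hook x 17, z 76 mm. 0 rad = shut (straight down to the lip); grows as it swings inward (-x), to 1.3; never outward. A light spring (under 2 N) shuts it. The entering bar pushes it in; it flips shut once the bar's axis is about 13 mm or more behind hook_throat, near the back wall.
- carrier: Loose steel crucible carrier, about 0.45 kg: tray 90 (x) by 150 (y), 8 thick (mm), open along both long sides, alike from either; end plates 80 high at y +-70 joined by a crossbar; four white lidded crucibles fixed at x +-22, y +-46, 31 wide, tops at 49. Origin: centre of the underside; y along the bar. Slides on the bench if pushed with over about 2.5 N.
- bar_mid (a point): Middle of the crossbar's axis, 70 mm above the carrier's underside, 62 above its tray floor; bar 10 mm thick, along carrier y. Two 18 mm collars leave 32 mm of it free for the hook. With the hook's foot on the tray floor the bar's underside is 7 mm above the lip, 13 above the pocket floor; enter with the foot held 1 to 6 mm above the tray floor.
- slab: Fixed buff fireclay cooling slab, 140 mm (x) by 200 mm (y), 20 mm thick, on the bench. Origin: centre of its underside.
- slab_top (a point): Centre of the slab's upper face, 20 mm above the bench; axes as the slab's.
- beaker: Loose glass beaker, 68 mm wide, 90 mm tall, bystander. Origin: centre of the underside.
- jar: Loose amber jar, 56 mm wide, 85 mm tall, bystander. Origin: centre of the underside.
- spatula: Loose spatula 190 mm long lying flat, bystander. Origin: on its underside.
- hotplate: Fixed blue stirring hotplate, 170 by 150 mm, 84 mm high, bystander. Origin: centre of the underside.
Not all that is in view belongs to the job. Of the things that look like the hook, the largest one is meant.

How it is judged:
On the way, in this order (a step that is already met when the one before it is completed fails the run):
1. the bar is inside the hook's mouth and the latch has shut behind it, the carrier still on the bench (x of bar_mid in the frame of hook_throat between -0.025 and 0.013 m and y of bar_mid in the frame of hook_throat between -0.014 and 0.014 m and z of bar_mid in the frame of hook_throat between -0.016 and 0.014 m and value of joint latch below 0.2 rad and height (world z) of carrier below 0.01 m), for 0.1 s.
2. the carrier hangs on the latched hook, more than 30 mm off the bench (x of bar_mid in the frame of hook_throat between -0.025 and 0.013 m and y of bar_mid in the frame of hook_throat between -0.014 and 0.014 m and z of bar_mid in the frame of hook_throat between -0.016 and 0.014 m and value of joint latch below 0.2 rad and height (world z) of carrier above 0.03 m and contact force between the fingers and hook above 0.5 N), for 0.2 s.
At the end, for the whole second after the job is handed in: Carrier at rest, flat on the slab (3 mm, tilt < 0.05 rad), centre within 25 mm of the slab's centre along each slab axis, sides within 0.17 rad of the slab's; bar inside the hook's mouth, latch shut (< 0.2 rad), hook at rest, upright to 0.2 rad (x of carrier in the frame of slab_top between -0.025 and 0.025 m and y of carrier in the frame of slab_top between -0.025 and 0.025 m and z of carrier in the frame of slab_top between -0.003 and 0.003 m and angle between the x axis of carrier and the x axis of slab_top, either way round below 0.17 rad and angle between carrier's own z axis and vertical below 0.05 rad and linear speed of each of carrier, hook below 0.02 m/s and x of bar_mid in the frame of hook_throat between -0.025 and 0.013 m and y of bar_mid in the frame of hook_throat between -0.014 and 0.014 m and z of bar_mid in the frame of hook_throat between -0.016 and 0.014 m and value of joint latch below 0.2 rad and angle between hook's own z axis and vertical below 0.2 rad); the robot touches nothing.
It fails at once if the fingers hold or push the carrier while it is off the bench (height (world z) of carrier above 0.03 m and contact force between the fingers and carrier above 1 N).
It fails at once if the hook is let go while the carrier is in the air, over 12 mm above the slab's top (height (world z) of carrier above 0.032 m and contact force between the fingers and hook below 0.1 N).
It fails at once if the carrier is tipped over 0.6 rad (angle between carrier's own z axis and vertical above 0.6 rad).
It fails at once if the beaker, jar or spatula is moved more than 30 mm (distance of any of beaker, jar, spatula from where it was at the start of the episode above 0.03 m).
It also fails if it takes over 56 s, if anything falls off the work surface, if the arm or the gripper's body presses on something with over 40 N, if the wrist force passes 120 N, or if a joint passes its speed limit or range.

## Working session

There is one attempt and no reset: what is moved stays moved. The work goes in short steps, Python scripts to look and compute and a tool call to move; the robot and the scene stay as the last step left them, time stands still between calls to the robot, and variables do not carry over. Pictures are saved under pics/ and viewed, about 8 in all and at most 12, crops included, and the job is handed in when it is done.

Besides the shell and the picture viewer there is one more tool, called as name([rows], argument=value, ...), one row to a line, values as JSON. jog_arm: Moves the arm, as the interface text tells. Its arguments: {"type":"object","properties":{"deltas":{"type":"array"}},"required":["deltas"]}

```bash
mkdir -p pics; cat > h.py <<'E'
import numpy as np, cv2
from workcell import *
def K(m): 
    f=192/np.tan(np.radians(m['fovy'])/2); return f,m['cx'],m['cy']
def campose(name):
    m=camera_model(name)
    if 'pose' in m: return m,np.array(m['pose'])
    from scipy.spatial.transform import Rotation as R
    o=get_obs(); T=np.eye(4); T[:3,:3]=R.from_quat(o['tool_rot']).as_matrix(); T[:3,3]=o['eef_pos']
    return m,T@np.array(m['T_tool_cam'])
def ray(mp,px,z):
    m,P=mp; f,cx,cy=K(m); d=P[:3,:3]@np.array([(px[0]-cx)/f,(px[1]-cy)/f,1]); o=P[:3,3]
    return o+d*(z-o[2])/d[2]
def proj(mp,X):
    m,P=mp; f,cx,cy=K(m); c=P[:3,:3].T@(np.array(X)-P[:3,3]); return np.array([cx+f*c[0]/c[2],cy+f*c[1]/c[2]])
def save(n,im): cv2.imwrite('pics/'+n+'.png',im[:,:,::-1])
E
python3 - <<'E'
from h import *
a=camera('scene'); b=camera('top')
save('s1',a);save('t1',b)
for c in ('scene','top'):
  mp=campose(c); print(c,mp[1][:3,3].round(3),mp[0]['fovy'])
  for n in ('hook','hook_grip','carrier','slab','beaker','jar','spatula','hotplate'):
    for r in masks_of(n,c): print(n,round(r['conf'],2),np.round(r['at']),int(r['pixels'].sum()),ray(mp,r['at'],0.0).round(3))
print({k:np.round(v,3) for k,v in get_obs().items()})
E
```

```text
scene [ 1.087 -0.559  1.378] 43.41328484125805
hook 0.72 [192. 185.] 231 [ 0.361 -0.008  0.   ]
hook 0.66 [216. 205.] 500 [ 0.475 -0.013  0.   ]
hook 0.53 [265. 265.] 601 [ 0.737 -0.071  0.   ]
hook_grip 0.96 [212. 202.] 527 [ 0.46  -0.014  0.   ]
hook_grip 0.68 [181. 206.] 230 [ 0.392 -0.092  0.   ]
hook_grip 0.49 [192. 186.] 249 [ 0.367 -0.012  0.   ]
carrier 0.59 [272. 167.] 1081 [0.519 0.23  0.   ]
slab 0.32 [130. 321.] 965 [ 0.554 -0.459  0.   ]
beaker 0.85 [267. 267.] 521 [ 0.745 -0.071  0.   ]
jar 0.89 [286. 223.] 441 [0.693 0.088 0.   ]
jar 0.17 [212. 207.] 536 [ 0.472 -0.028  0.   ]
spatula 0.84 [130. 322.] 984 [ 0.558 -0.461  0.   ]
hotplate 0.7 [323. 105.] 2064 [0.481 0.578 0.   ]
hotplate 0.51 [131. 322.] 887 [ 0.561 -0.459  0.   ]
top [0.327 0.063 1.573] 48.13928904877966
hook 0.58 [284. 223.] 181 [ 0.488 -0.042  0.   ]
hook 0.42 [275. 252.] 119 [ 0.381 -0.01   0.   ]
hook_grip 0.68 [282. 218.] 202 [ 0.506 -0.035  0.   ]
hook_grip 0.61 [304. 242.] 85 [ 0.419 -0.118  0.   ]
hook_grip 0.6 [281. 250.] 117 [ 0.391 -0.031  0.   ]
carrier 0.81 [211. 215.] 994 [0.515 0.225 0.   ]
slab 0.75 [333. 205.] 2052 [ 0.556 -0.223  0.   ]
beaker 0.85 [296. 150.] 344 [ 0.764 -0.09   0.   ]
jar 0.53 [246. 161.] 254 [0.72  0.097 0.   ]
spatula 0.78 [398. 207.] 538 [ 0.55  -0.464  0.   ]
spatula 0.38 [214. 215.] 1000 [0.517 0.214 0.   ]
hotplate 0.65 [121. 220.] 2254 [0.495 0.555 0.   ]
{'clock': np.float64(0.9), 'joint_pos': array([-1.108,  0.241,  0.005,  1.335, -0.   ,  1.571]), 'joint_vel': array([-0.   ,  0.   ,  0.   , -0.001, -0.001, -0.001]), 'tau': array([-0.0000e+00, -3.7219e+01,  2.5269e+01,  1.0000e-03,  0.0000e+00,
        0.0000e+00]), 'eef_pos': array([ 0.223, -0.447,  0.231]), 'tool_rot': array([ 0.973,  0.229, -0.   , -0.   ]), 'ft_force': array([ 0.671, -0.086,  0.013]), 'ft_torque': array([-0.015,  0.012,  0.   ]), 'grip_width': np.float64(0.085)}
```

```bash
python3 - <<'E'
import cv2,numpy as np
a=cv2.imread('pics/s1.png');b=cv2.imread('pics/t1.png')
A=cv2.resize(a[130:300,150:350],(800,680),interpolation=cv2.INTER_CUBIC)
A=cv2.resize(A,(640,544));cv2.imwrite('pics/s1c.png',A)
B=cv2.resize(b[125:275,170:420],(800,480),interpolation=cv2.INTER_CUBIC);cv2.imwrite('pics/t1c.png',B)
E
```

```text
(no output)
```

View pics/s1c.png

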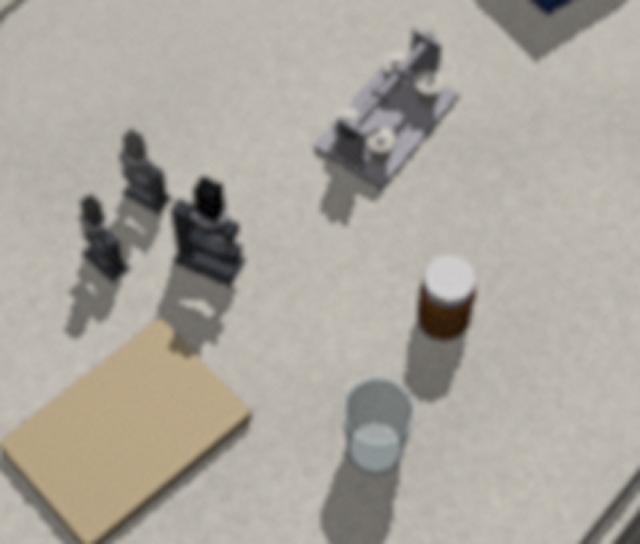

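View pics/t1c.png

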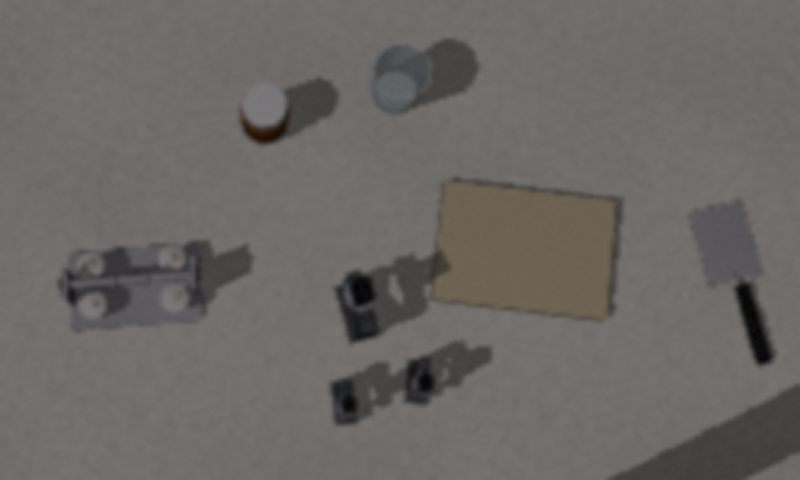

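The lookalikes are three dark hooks, at scene pixels (214,203), (194,184) and (181,206). The one at (214,203), top (283,219), is clearly the largest, and its mouth faces roughly world +x. The carrier is at scene (272,167) and the slab at top (333,205). I'll go above the hook for a close look.

```bash
cat >> h.py <<'E'
from scipy.spatial.transform import Rotation as R
def plan(xyz,yaw,n,grip):
    """tool down, tool x at yaw(deg); prints n rows"""
    o=get_obs(); p=np.array(o['eef_pos']); r=R.from_quat(o['tool_rot'])
    g=R.from_euler('z',yaw,degrees=True)*R.from_euler('x',180,degrees=True)
    w=(r.inv()*g).as_rotvec(degrees=True); dp=(np.array(xyz)-p)
    print('yaw now',np.degrees(np.arctan2(*r.as_matrix()[[1,0],0])).round(2),'dp mm',(dp*1e3).round(1),'rot',w.round(2))
    for i in range(n):
        ri=r*R.from_rotvec(w*i/n,degrees=True)
        print((ri.inv().apply(dp)/n*1000).round(1).tolist(),(w/n).round(2).tolist(),grip)
E
python3 - <<'E'
from h import *
print(np.round(camera_model('wrist')['T_tool_cam'],3),camera_model('wrist')['fovy'])
plan((0.44,-0.03,0.31),15,10,85)
E
```

```text
[[-0.    -0.964 -0.265  0.067]
 [ 1.    -0.     0.001 -0.001]
 [-0.001 -0.265  0.964 -0.144]
 [ 0.     0.     0.     1.   ]] 69.08300405246227
yaw now 26.52 dp mm [216.8 417.4  78.7] rot [-0.    0.   11.52]
[38.0, -27.7, -7.9] [-0.0, 0.0, 1.15] 85
[37.5, -28.4, -7.9] [-0.0, 0.0, 1.15] 85
[36.9, -29.2, -7.9] [-0.0, 0.0, 1.15] 85
[36.3, -29.9, -7.9] [-0.0, 0.0, 1.15] 85
[35.7, -30.6, -7.9] [-0.0, 0.0, 1.15] 85
[35.1, -31.3, -7.9] [-0.0, 0.0, 1.15] 85
[34.4, -32.0, -7.9] [-0.0, 0.0, 1.15] 85
[33.8, -32.7, -7.9] [-0.0, 0.0, 1.15] 85
[33.1, -33.4, -7.9] [-0.0, 0.0, 1.15] 85
[32.4, -34.1, -7.9] [-0.0, 0.0, 1.15] 85
```

jog_arm([
  [[38,-28,-10,0,0,1.2,85],[38,-28,-10,0,0,1.2,85],[37,-29,-10,0,0,1.2,85],[36,-30,-10,0,0,1.2,85],[36,-31,-10,0,0,1.2,85]],
])

```text
clock: 1.4
eef_pos: [0.3341, -0.2373, 0.2805]
tool_rot: [0.986, 0.169, -0.0, -0.001]
ft_force: [1.1, -0.4, 0.6]
grip_width: 0.0844
```

jog_arm([
  [[35,-31,-6,0,0,1.2,85],[34,-32,-6,0,0,1.2,85],[34,-33,-6,0,0,1.2,85],[33,-33,-6,0,0,1.2,85],[32,-34,-6,0,0,1.2,85]],
])

```text
clock: 1.9
eef_pos: [0.4506, -0.0234, 0.3143]
tool_rot: [0.993, 0.115, 0.003, 0.001]
ft_force: [0.6, -0.9, 0.7]
grip_width: 0.085
```

```bash
python3 - <<'E'
from h import *
plan((0.44,-0.03,0.31),15,4,85)
mp=campose('wrist'); w=camera('wrist'); save('w1',w)
for n in ('hook','hook_grip'):
  for r in masks_of(n,'wrist'):
    x,y,ww,hh=cv2.boundingRect(r['pixels'].astype(np.uint8)); print(n,round(r['conf'],2),np.round(r['at']),int(r['pixels'].sum()),(x,y,ww,hh),ray(mp,r['at'],0.127).round(3))
E
```

```text
yaw now 13.17 dp mm [-10.6  -6.6  -4.3] rot [ 0.16 -0.29 -1.83]
[-3.0, 1.0, 1.1] [0.04, -0.07, -0.46] 85
[-3.0, 1.0, 1.1] [0.04, -0.07, -0.46] 85
[-3.0, 0.9, 1.1] [0.04, -0.07, -0.46] 85
[-3.0, 0.9, 1.1] [0.04, -0.07, -0.46] 85
hook 0.75 [299. 195.] 881 (283, 175, 27, 47) [ 0.434 -0.085  0.127]
hook 0.58 [269. 133.] 1208 (254, 110, 28, 54) [ 0.499 -0.03   0.127]
hook_grip 0.91 [298. 197.] 901 (282, 175, 28, 47) [ 0.432 -0.083  0.127]
hook_grip 0.72 [266. 135.] 1221 (254, 110, 28, 54) [ 0.496 -0.027  0.127]
hook_grip 0.69 [96. 72.] 7707 (15, 37, 143, 78) [0.52  0.172 0.127]
hook_grip 0.63 [239. 199.] 647 (232, 178, 19, 46) [ 0.413 -0.014  0.127]
```

View pics/w1.png

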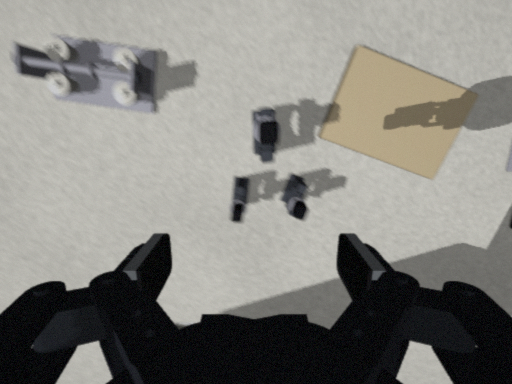

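The wrist picture shows the big hook at (266,134), small hooks at (298,197) and (239,199), the carrier at (88,73) and the slab at (400,110). I'll fit box-model silhouettes to the masks to get poses and yaws.

```bash
cat > fit.py <<'E'
from h import *
from itertools import product
from scipy.optimize import minimize
# boxes x0,x1,y0,y1,z0,z1 mm
HOOK=[(-42,26,-18,18,0,8),(-38,-24,-9,9,8,92),(-38,28,-9,9,34,46),(-38,28,-9,9,76,92),(-13,13,-11,11,92,150),(-20,10,-9,9,8,40)]
CAR=[(-45,45,-75,75,0,8),(-14,14,-74,-66,0,80),(-14,14,66,74,0,80),(-5,5,-70,70,65,75)]+[(sx*22-15,sx*22+15,sy*46-15,sy*46+15,8,49) for sx in(-1,1) for sy in(-1,1)]
SLAB=[(-70,70,-100,100,0,20)]
def sil(mp,boxes,q):
    im=np.zeros((384,512),np.uint8); c,s=np.cos(q[2]),np.sin(q[2]); S=8
    for b in boxes:
        pts=[]
        for x,y,z in product(b[:2],b[2:4],b[4:]):
            x,y,z=x/1e3,y/1e3,z/1e3
            pts.append(proj(mp,(q[0]+c*x-s*y,q[1]+s*x+c*y,z+(q[3] if len(q)>3 else 0))))
        h=cv2.convexHull((np.array(pts)*S).astype(np.int32)); cv2.fillConvexPoly(im,h,1,shift=3)
    return im>0
def cost(q,views,boxes):
    t=0
    for mp,m in views:
        s=sil(mp,boxes,q); t+=1-(s&m).sum()/max(1,(s|m).sum())
    return t/len(views)
def fit(views,boxes,q0,yaws):
    best=[]
    for y in yaws:
        r=minimize(lambda q:cost((q[0],q[1],q[2]),views,boxes),[q0[0],q0[1],y],method='Nelder-Mead',options=dict(initial_simplex=[[q0[0]-.01,q0[1]-.01,y-.1],[q0[0]+.02,q0[1],y],[q0[0],q0[1]+.02,y],[q0[0],q0[1],y+.25]],maxiter=150))
        best.append((r.fun,*r.x[:2],np.degrees(r.x[2])))
    return sorted(best)
E
python3 - <<'E'
from fit import *
mps={c:campose(c) for c in('wrist','scene','top')}
for c in mps: camera(c)
def nearest(name,c,xyz):
    p=proj(mps[c],xyz); L=[r for r in masks_of(name,c) if np.hypot(*(np.array(r['at'])-p))<20]
    return (mps[c],L[0]['pixels']) if L else print('no',name,c)
Y=np.radians
for n,b,q,z,ys in (('hook',HOOK,(.475,-.025),.07,Y([-150,-90,-40,-10,15,40,90,150,180])),('carrier',CAR,(.515,.225),.02,Y([-20,0,20])),('slab',SLAB,(.556,-.223),.02,Y([-15,0,15]))):
    L=[(c,nearest(n,c,(*q,z))) for c in mps]
    L=[(c,v) for c,v in L if v]
    f=fit([v for c,v in L],b,q,ys)
    print(n,[c for c,_ in L])
    for k in f[:4]: print(np.round(k,4))
    for c,v in L: print(c,[np.round(cost((k[1],k[2],np.radians(k[3])),[v],b),2) for k in f[:3]])
E
```

```text
no hook top
hook ['wrist', 'scene']
[ 0.0923  0.4979 -0.0315 13.8933]
[ 0.0959  0.4975 -0.0309 15.2288]
[ 0.096   0.4978 -0.0308 15.0048]
[ 0.0963  0.4974 -0.0306 13.7193]
wrist [np.float64(0.1), np.float64(0.1), np.float64(0.1)]
scene [np.float64(0.09), np.float64(0.09), np.float64(0.09)]
carrier ['wrist', 'scene', 'top']
[0.0634 0.5177 0.2225 4.4987]
[0.0634 0.5179 0.2219 4.1571]
[0.064  0.5177 0.2221 4.4138]
wrist [np.float64(0.07), np.float64(0.07), np.float64(0.07)]
scene [np.float64(0.07), np.float64(0.07), np.float64(0.08)]
top [np.float64(0.05), np.float64(0.05), np.float64(0.05)]
slab ['wrist', 'scene', 'top']
[ 0.127   0.5621 -0.2256 -6.5407]
[ 0.1274  0.562  -0.2258 -6.5847]
[ 0.1283  0.5622 -0.2251 -6.414 ]
wrist [np.float64(0.03), np.float64(0.03), np.float64(0.03)]
scene [np.float64(0.04), np.float64(0.04), np.float64(0.04)]
top [np.float64(0.31), np.float64(0.31), np.float64(0.31)]
```

Hook is at (0.498, -0.031) with yaw 14°. The carrier is at (0.518, 0.222), yaw 4.4°, and the slab at (0.562, -0.226), yaw -6.5°.

```bash
python3 - <<'E'
from fit import *
plan((0.498,-0.031,0.23),14,3,85)
E
```

```text
yaw now 13.14 dp mm [ 48.2  -5.1 -83.8] rot [ 0.12 -0.24 -0.86]
[15.1, 5.3, 28.0] [0.04, -0.08, -0.29] 85
[15.1, 5.3, 28.0] [0.04, -0.08, -0.29] 85
[15.1, 5.4, 28.0] [0.04, -0.08, -0.29] 85
```

jog_arm([
  [[15,5,28,0,0,-0.3,85],[15,5,28,0,0,-0.3,85],[15,5,28,0,0,-0.3,85],[0,0,0,0,0,0,85]],
])

```text
clock: 3.05
eef_pos: [0.5, -0.0311, 0.2297]
tool_rot: [0.993, 0.122, 0.005, 0.001]
ft_force: [-0.7, -0.2, -1.3]
grip_width: 0.085
```

```bash
python3 - <<'E'
from fit import *
mp=campose('wrist');w=camera('wrist')
p=proj(mp,(.498,-.031,.07)); print(p)
for r in masks_of('hook','wrist'): print(r['conf'],np.round(r['at']),r['pixels'].sum())
L=[r for r in masks_of('hook','wrist') if np.hypot(*(r['at']-p))<40]
if L:
  f=fit([(mp,L[0]['pixels'])],HOOK,(.498,-.031),np.radians([5,14,22])); print(np.round(f,4))
  s=sil(mp,HOOK,(f[0][1],f[0][2],np.radians(f[0][3]))); c,_=cv2.findContours(s.astype(np.uint8),0,2); w=np.ascontiguousarray(w); cv2.drawContours(w,c,-1,(255,0,0),1)
save('w2',w)
plan((0.498,-0.031,0.110),14,3,85)
E
```

```text
[253.20751807 178.90347875]
0.95 [253. 182.] 1940
0.94 [292. 252.] 1374
0.78 [223. 255.] 1215
[[ 0.0873  0.4979 -0.0317 13.7418]
 [ 0.0874  0.4973 -0.0315 11.4151]
 [ 0.0916  0.4971 -0.0316 16.3388]]
yaw now 14.01 dp mm [  -2.9    0.  -124.5] rot [ 0.34 -0.94  0.  ]
[-1.6, -0.5, 41.5] [0.11, -0.31, 0.0] 85
[-1.4, -0.4, 41.5] [0.11, -0.31, 0.0] 85
[-1.2, -0.3, 41.5] [0.11, -0.31, 0.0] 85
```

View pics/w2.png

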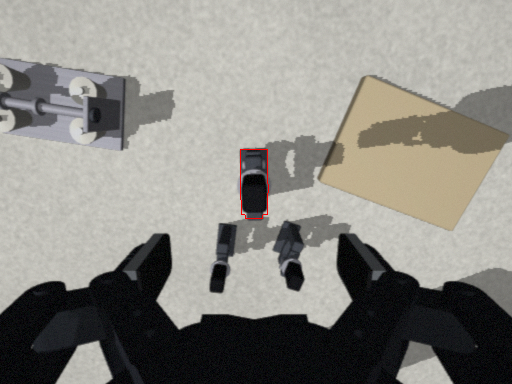

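The model outline sits on the big hook at (253,182), and the pose is confirmed at (0.498, -0.0315), yaw 13.8°. I'll descend and grasp.

jog_arm([
  [[-2,0,40,0.1,-0.3,0,85],[-1,0,40,0.1,-0.3,0,85],[-1,0,36,0.1,-0.3,0,85],[0,0,3,0,0,0,85]],
])

```text
clock: 3.6
eef_pos: [0.5043, -0.0325, 0.1229]
tool_rot: [0.993, 0.122, 0.01, 0.002]
ft_force: [-0.2, 0.8, -0.1]
grip_width: 0.0845
```

```bash
python3 - <<'E'
from fit import *
plan((0.498,-0.0315,0.109),14,1,20)
E
```

```text
yaw now 14.0 dp mm [ -6.3   1.  -13.9] rot [ 0.37 -1.09 -0.01]
[-6.1, -2.6, 13.8] [0.37, -1.09, -0.01] 20
```

jog_arm([
  [[-6,-2.5,14,0.4,-1.1,0,85],[0,0,0,0,0,0,85]],
])

```text
clock: 3.8
eef_pos: [0.4992, -0.0316, 0.1116]
tool_rot: [0.993, 0.122, 0.001, 0.0]
ft_force: [-0.3, 0.6, 0.5]
grip_width: 0.085
```

```bash
python3 - <<'E'
from fit import *
plan((0.498,-0.0315,0.109),14,1,20)
E
```

```text
yaw now 13.99 dp mm [-1.2  0.1 -2.6] rot [ 0.02 -0.17 -0.01]
[-1.2, -0.4, 2.6] [0.02, -0.17, -0.01] 20
```

jog_arm([
  [[-1.2,0,3,0,-0.2,0,40],[0,0,0,0,0,0,10],[0,0,0,0,0,0,10],[0,0,0,0,0,0,10],[0,0,0,0,0,0,10]],
])

```text
clock: 4.3
eef_pos: [0.5022, -0.032, 0.114]
tool_rot: [0.993, 0.122, 0.005, 0.001]
ft_force: [-0.7, -0.1, -2.8]
grip_width: 0.0217
```

jog_arm([
  [[0,0,0,0,0,0,10],[0,0,0,0,0,0,10]],
])

```text
clock: 4.5
eef_pos: [0.5021, -0.032, 0.114]
tool_rot: [0.993, 0.122, 0.005, 0.001]
ft_force: [-0.1, 0.2, -0.3]
grip_width: 0.0215
```

Gripped at 21.5 mm with the foot still on the bench and TCP z at 0.114. Next I lift and carry to 90 mm in front of the bar.

jog_arm([
  [[0,0,-18,0.2,-0.5,0,10],[0,0,-18,0,0,0,10],[0,0,-15,0,0,0,10],[0,0,0,0,0,0,10]],
])

```text
clock: 4.9
eef_pos: [0.4993, -0.0319, 0.1635]
tool_rot: [0.993, 0.122, -0.004, -0.001]
ft_force: [0.7, 0.2, -2.5]
grip_width: 0.0215
```

```bash
python3 - <<'E'
from fit import *
print(get_obs()['ft_force'],get_obs()['grip_width'])
plan((0.4323,0.2154,0.165),4.4,10,10)
E
```

```text
[ 0.70404208  0.20310903 -2.52089628] 0.021456017805702717
yaw now 14.0 dp mm [-67.  247.3   1.5] rot [-0.1   0.44  9.6 ]
[-0.5, -25.6, -0.1] [-0.01, 0.04, 0.96] 10
[-0.9, -25.6, -0.1] [-0.01, 0.04, 0.96] 10
[-1.4, -25.6, -0.1] [-0.01, 0.04, 0.96] 10
[-1.8, -25.6, -0.1] [-0.01, 0.04, 0.96] 10
[-2.2, -25.5, -0.1] [-0.01, 0.04, 0.96] 10
[-2.7, -25.5, -0.1] [-0.01, 0.04, 0.96] 10
[-3.1, -25.4, -0.1] [-0.01, 0.04, 0.96] 10
[-3.5, -25.4, -0.1] [-0.01, 0.04, 0.96] 10
[-3.9, -25.3, -0.1] [-0.01, 0.04, 0.96] 10
[-4.4, -25.2, -0.1] [-0.01, 0.04, 0.96] 10
```

jog_arm([
  [[-0.5,-26,0,0,0,1,10],[-1,-26,0,0,0,1,10],[-1.5,-26,0,0,0,1,10],[-2,-26,0,0,0,1,10],[-2,-26,0,0,0,1,10]],
])

```text
clock: 5.4
eef_pos: [0.465, 0.0821, 0.1583]
tool_rot: [0.996, 0.083, -0.008, -0.006]
ft_force: [0.4, 0.0, -3.4]
grip_width: 0.0212
```

jog_arm([
  [[-3,-25,0,0,0,1,10],[-3,-25,0,0,0,1,10],[-3.5,-25,0,0,0,1,10],[-4,-25,0,0,0,1,10],[-4,-25,0,0,0,1,10]],
])

```text
clock: 5.9
eef_pos: [0.4391, 0.1149, 0.1621]
tool_rot: [0.994, 0.098, -0.016, -0.043]
ft_force: [0.3, -0.4, -2.6]
grip_width: 0.0213
```

jog_arm([
  [[0,0,0,0,0,0,10]],
])

```text
clock: 6.0
eef_pos: [0.4387, 0.115, 0.1624]
tool_rot: [0.994, 0.098, -0.016, -0.043]
ft_force: [-0.0, -0.1, -3.1]
grip_width: 0.0213
```

```bash
python3 - <<'E'
from fit import *
plan((0.4323,0.2154,0.1255),4.4,1,10)
mps={c:campose(c) for c in('wrist','scene','top')}; im={c:camera(c) for c in mps}
q=(.518,.222)
V=[]
for c in mps:
    p=proj(mps[c],(*q,.03))
    L=[r for r in masks_of('carrier',c) if np.hypot(*(r['at']-p))<40]
    print(c,[ (round(r['conf'],2),int(r['pixels'].sum())) for r in L])
    if L:
        v=(mps[c],L[0]['pixels']); V.append(v); f=fit([v],CAR,q,np.radians([0,5,9])); print(np.round(f[0],4))
hk=(.4283,.2151,np.radians(4.4),.05)
W=im['wrist'].copy()
for b,q in((HOOK,hk),(CAR,(.518,.222,np.radians(4.4)))):
    c,_=cv2.findContours(sil(mps['wrist'],b,q).astype(np.uint8),0,2); cv2.drawContours(W,c,-1,(255,0,0),1)
S=im['scene'].copy()
for b,q in((HOOK,hk),(CAR,(.518,.222,np.radians(4.4)))):
    c,_=cv2.findContours(sil(mps['scene'],b,q).astype(np.uint8),0,2); cv2.drawContours(S,c,-1,(255,0,0),1)
S=cv2.resize(S[110:230,190:350],(512,384),interpolation=2)
C=np.vstack([W,S]); save('w3',cv2.resize(C,(400,600),interpolation=3))
save('w3w',W)
E
```

```text
yaw now 11.35 dp mm [ -6.4 100.4 -36.9] rot [-5.    1.63  6.88]
[14.3, -96.1, 45.3] [-5.0, 1.63, 6.88] 10
wrist [(0.72, 16625)]
[0.0559 0.5175 0.2217 5.007 ]
scene [(0.81, 1143)]
[0.0704 0.5186 0.2199 2.4302]
top [(0.92, 834)]
[0.237  0.5187 0.2282 3.977 ]
```

View pics/w3.png

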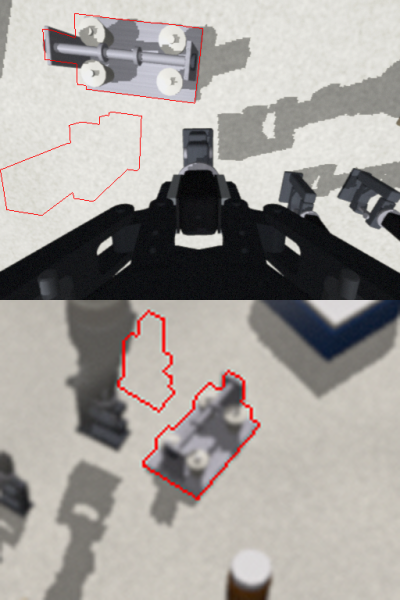

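The last joint hit its limit (j6 would need more than π), so the arm stalled at y = 0.115 with a 5° tilt. The carrier is the same from either side, so I'll turn the hook half round and enter from +x.

```bash
python3 - <<'E'
from fit import *
print(np.round(get_obs()['joint_pos'],3))
plan((0.47,0.10,0.20),24,2,10)
E
```

```text
[ 0.197  0.213 -0.221  1.16   0.088  3.14 ]
yaw now 11.34 dp mm [ 30.7 -14.8  38. ] rot [ -5.17   0.77 -12.71]
[13.1, 8.5, -20.1] [-2.59, 0.38, -6.36] 10
[12.2, 10.8, -19.6] [-2.59, 0.38, -6.36] 10
```

jog_arm([
  [[13,8,-20,-2.6,0.4,-6,10],[12,10,-20,-2.6,0.4,-6,10],[0,0,-10,0,0,-8.5,10],[0,0,-10,0,0,-8.5,10],[0,0,-5,0,0,-8.5,10]],
])

```text
clock: 6.8
eef_pos: [0.4695, 0.1003, 0.2257]
tool_rot: [0.908, 0.419, -0.002, 0.001]
ft_force: [-0.9, 0.1, -3.1]
grip_width: 0.0215
```

jog_arm([
  [[0,0,0,0,0,-8.5,10],[0,0,0,0,0,-8.5,10],[0,0,0,0,0,-8.5,10],[0,0,0,0,0,-8.5,10],[0,0,0,0,0,-8.5,10]],
])

```text
clock: 7.3
eef_pos: [0.4704, 0.1006, 0.2264]
tool_rot: [0.691, 0.722, -0.002, 0.0]
ft_force: [0.5, -0.6, -2.6]
grip_width: 0.0215
```

jog_arm([
  [[0,0,0,0,0,-8.5,10],[0,0,0,0,0,-8.5,10],[0,0,0,0,0,-8.5,10],[0,0,0,0,0,-8.5,10],[0,0,0,0,0,-8.5,10]],
])

```text
clock: 7.8
eef_pos: [0.4702, 0.1007, 0.2254]
tool_rot: [0.379, 0.925, -0.002, -0.002]
ft_force: [-0.8, -0.0, -3.0]
grip_width: 0.0212
```

```bash
python3 - <<'E'
from fit import *
print(np.round(get_obs()['joint_pos'],3))
plan((0.55,0.15,0.23),184.4,5,10)
E
```

```text
[ 2.110e-01  2.090e-01 -5.100e-02  1.316e+00 -1.000e-03  9.880e-01]
yaw now 135.48 dp mm [79.8 49.3  4.6] rot [ -0.19  -0.22 -48.92]
[-4.5, 18.2, -1.0] [-0.04, -0.04, -9.78] 10
[-7.5, 17.2, -1.0] [-0.04, -0.04, -9.78] 10
[-10.3, 15.7, -1.0] [-0.04, -0.04, -9.78] 10
[-12.8, 13.7, -1.0] [-0.04, -0.04, -9.78] 10
[-15.0, 11.3, -0.9] [-0.04, -0.04, -9.78] 10
```

jog_arm([
  [[-4,18,-1,0,0,-8.5,10],[-7,17,-1,0,0,-8.5,10],[-10,16,-1,0,0,-8.5,10],[-12,14,-1,0,0,-8.5,10],[-14,12,-1,0,0,-8.5,10]],
])

```text
clock: 8.3
eef_pos: [0.5494, 0.1489, 0.2289]
tool_rot: [0.014, 1.0, -0.001, -0.005]
ft_force: [0.3, 0.2, -3.2]
grip_width: 0.0213
```

```bash
python3 - <<'E'
from fit import *
plan((0.6037,0.2286,0.225),184.4,5,10)
E
```

```text
yaw now 178.45 dp mm [54.3 79.7 -3.9] rot [-0.1  -0.53 -5.95]
[-10.4, 16.2, 0.6] [-0.02, -0.11, -1.19] 10
[-10.8, 16.0, 0.7] [-0.02, -0.11, -1.19] 10
[-11.1, 15.8, 0.7] [-0.02, -0.11, -1.19] 10
[-11.4, 15.5, 0.7] [-0.02, -0.11, -1.19] 10
[-11.7, 15.3, 0.8] [-0.02, -0.11, -1.19] 10
```

jog_arm([
  [[-10,16,0,0,-0.1,-1.2,10],[-11,16,0,0,-0.1,-1.2,10],[-11,16,0,0,-0.1,-1.2,10],[-11,16,0,0,-0.1,-1.2,10],[-12,15,0,0,-0.1,-1.2,10]],
])

```text
clock: 8.8
eef_pos: [0.606, 0.2307, 0.2254]
tool_rot: [-0.041, 0.999, -0.001, -0.002]
ft_force: [-0.1, -0.4, -3.4]
grip_width: 0.0213
```

jog_arm([
  [[0,0,25,0,0,0,10],[0,0,25,0,0,0,10],[0,0,10,0,0,0,10],[0,0,0,0,0,0,10]],
])

```text
clock: 9.2
eef_pos: [0.6074, 0.2338, 0.1614]
tool_rot: [-0.042, 0.999, -0.001, -0.003]
ft_force: [-1.1, -0.4, -2.9]
grip_width: 0.021
```

```bash
python3 - <<'E'
from fit import *
plan((0.6037,0.2286,0.1255),184.4,1,10)
mps={c:campose(c) for c in('wrist','scene','top')}; im={c:camera(c) for c in mps}
o=get_obs(); e=o['eef_pos']; m=R.from_quat(o['tool_rot']).as_matrix()[:,0]
hk=(e[0]-.004*m[0],e[1]-.004*m[1],np.arctan2(m[1],m[0]),e[2]-.114)
print(np.round(hk,4))
W=im['wrist'].copy();S=im['scene'].copy();T=im['top'].copy()
for b,q in((HOOK,hk),(CAR,(.518,.222,np.radians(4.4)))):
  for c,I in(('wrist',W),('scene',S)):
    k,_=cv2.findContours(sil(mps[c],b,q).astype(np.uint8),0,2); cv2.drawContours(I,k,-1,(255,0,0),1)
S=cv2.resize(S[110:230,190:350],(512,384),interpolation=2)
save('w4',cv2.resize(np.vstack([W,S]),(400,600),interpolation=3)); 
for c in mps:
  p=proj(mps[c],(.518,.222,.03)); L=[r for r in masks_of('carrier',c) if np.hypot(*(r['at']-p))<40]
  if L: print(c,np.round(fit([(mps[c],L[0]['pixels'])],CAR,(.518,.222),np.radians([0,5,9]))[0],4))
E
```

```text
yaw now -175.15 dp mm [ -3.7  -5.2 -35.9] rot [-0.06 -0.31  0.45]
[4.0, -4.8, 36.0] [-0.06, -0.31, 0.45] 10
[ 0.613   0.2346 -3.057   0.0504]
wrist [0.0452 0.5189 0.2209 4.9688]
scene [0.1255 0.518  0.2209 7.0765]
```

View pics/w4.png

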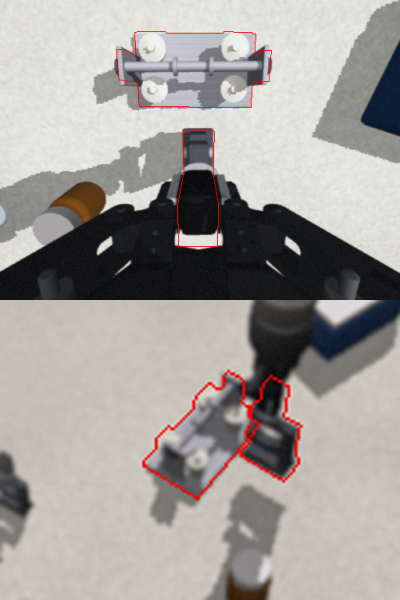

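The overlay shows the hook in the hand matching the model (wrist crop ~ (198,150)), and the carrier at (0.519, 0.221), yaw 4.9°. I'll lower to entry height with the foot about 3.5 mm above the tray floor.

jog_arm([
  [[3,-5,18,0,-0.3,0.2,10],[0,0,17,0,0,0,10],[0,0,0,0,0,0,10]],
])

```text
clock: 9.8
eef_pos: [0.6093, 0.2297, 0.1341]
tool_rot: [-0.04, 0.999, 0.002, 0.007]
ft_force: [-0.2, 0.4, -2.9]
grip_width: 0.0213
```

```bash
python3 - <<'E'
from fit import *
plan((0.6047,0.2284,0.1255),184.9,1,10)
E
```

```text
yaw now -175.38 dp mm [-4.6 -1.3 -8.6] rot [ 0.18  0.86 -0.28]
[4.8, -1.0, 8.5] [0.18, 0.86, -0.28] 10
```

jog_arm([
  [[5,-1,9,0.2,0.9,-0.3,10],[0,0,0,0,0,0,10],[0,0,0,0,0,0,10]],
])

```text
clock: 10.1
eef_pos: [0.6057, 0.2287, 0.1277]
tool_rot: [-0.043, 0.999, 0.0, 0.001]
ft_force: [0.2, -0.0, -3.1]
grip_width: 0.0215
```

```bash
python3 - <<'E'
from fit import *
plan((0.6047,0.2284,0.1255),184.9,1,10)
plan((0.5600,0.2246,0.1255),184.9,5,10)
E
```

```text
yaw now -175.06 dp mm [-1.  -0.3 -2.2] rot [0.04 0.13 0.04]
[1.0, -0.2, 2.2] [0.04, 0.13, 0.04] 10
yaw now -175.06 dp mm [-45.7  -4.1  -2.2] rot [0.04 0.13 0.04]
[9.2, -0.0, 0.4] [0.01, 0.03, 0.01] 10
[9.2, -0.0, 0.4] [0.01, 0.03, 0.01] 10
[9.2, -0.0, 0.4] [0.01, 0.03, 0.01] 10
[9.2, -0.0, 0.4] [0.01, 0.03, 0.01] 10
[9.2, -0.0, 0.4] [0.01, 0.03, 0.01] 10
```

jog_arm([
  [[9,0,1.5,0,0.1,0,10],[9,0,0.5,0,0,0,10],[9,0,0.2,0,0,0,10],[9,0,0,0,0,0,10],[5,0,0,0,0,0,10]],
])

```text
clock: 10.6
eef_pos: [0.5621, 0.2254, 0.1271]
tool_rot: [-0.043, 0.999, 0.001, 0.001]
ft_force: [-0.1, -0.2, -3.3]
grip_width: 0.0213
```

```bash
python3 - <<'E'
from fit import *
plan((0.5600,0.2246,0.1255),184.9,1,10)
E
```

```text
yaw now -175.05 dp mm [-2.1 -0.8 -1.6] rot [0.1  0.16 0.05]
[2.2, -0.6, 1.5] [0.1, 0.16, 0.05] 10
```

jog_arm([
  [[8,-0.6,2,0.1,0.2,0,10],[10,0,0.5,0,0,0,10],[10,0,0,0,0,0,10],[10,0,0,0,0,0,10],[8,0,0,0,0,0,10]],
])

```text
clock: 11.1
eef_pos: [0.5145, 0.2208, 0.1258]
tool_rot: [-0.043, 0.999, 0.0, 0.002]
ft_force: [1.3, 0.6, -2.6]
grip_width: 0.0214
```

```bash
python3 - <<'E'
from fit import *
def s(a): c=np.radians(4.9); return (.519-.0+a*np.cos(c)-.004*np.cos(c), .221+a*np.sin(c)-.004*np.sin(c))
print(get_obs()['ft_force'])
plan((*s(-.017),.1255),184.9,3,10)
E
```

```text
[ 1.29820707  0.60674807 -2.63121589]
yaw now -175.05 dp mm [-16.4  -1.6  -0.3] rot [0.03 0.23 0.05]
[5.5, -0.1, 0.1] [0.01, 0.08, 0.02] 10
[5.5, -0.1, 0.1] [0.01, 0.08, 0.02] 10
[5.5, -0.1, 0.1] [0.01, 0.08, 0.02] 10
```

jog_arm([
  [[6,0,0,0,0.2,0,10],[6,0,0,0,0,0,10],[6,0,0,0,0,0,10],[3,0,0,0,0,0,10],[0,0,0,0,0,0,10]],
])

```text
clock: 11.6
eef_pos: [0.4942, 0.2193, 0.1276]
tool_rot: [-0.043, 0.999, 0.001, 0.004]
ft_force: [2.9, 0.2, -3.9]
grip_width: 0.0216
```

```bash
python3 - <<'E'
from fit import *
o=get_obs();print(np.round(o['ft_force'],2)); e=o['eef_pos'];m=R.from_quat(o['tool_rot']).as_matrix()[:,0]
hk=(e[0]-.004*m[0],e[1]-.004*m[1],np.arctan2(m[1],m[0]),e[2]-.114); print(np.round(hk,4))
mps={c:campose(c) for c in('wrist','scene')}; im={c:camera(c) for c in mps}
for c in mps:
  p=proj(mps[c],(.518,.222,.03))
  L=[r for r in masks_of('carrier',c) if np.hypot(*(r['at']-p))<50]
  if L:
    m=L[0]['pixels']|sil(mps[c],HOOK,hk)
    both=lambda q:1-((s:=sil(mps[c],CAR,q)|sil(mps[c],HOOK,hk))&m).sum()/(s|m).sum()
    r=minimize(both,[.515,.221,.08],method='Nelder-Mead',options=dict(initial_simplex=[[.505,.215,.0],[.525,.22,.08],[.51,.235,.08],[.51,.221,.2]])); print(c,r.fun.round(3),r.x.round(4))
W=im['wrist']; S=im['scene'].copy()
for b,q in((HOOK,hk),(CAR,r.x)):
    k,_=cv2.findContours(sil(mps['scene'],b,q).astype(np.uint8),0,2); cv2.drawContours(S,k,-1,(255,0,0),1)
save('w5',cv2.resize(np.vstack([W,cv2.resize(im['scene'][130:205,230:330],(512,384),interpolation=2)]),(400,600),interpolation=3))
E
```

```text
[ 2.88  0.17 -3.95]
[ 0.4982  0.2196 -3.0554  0.0136]
wrist 0.133 [0.5169 0.2207 0.0862]
```

View pics/w5.png

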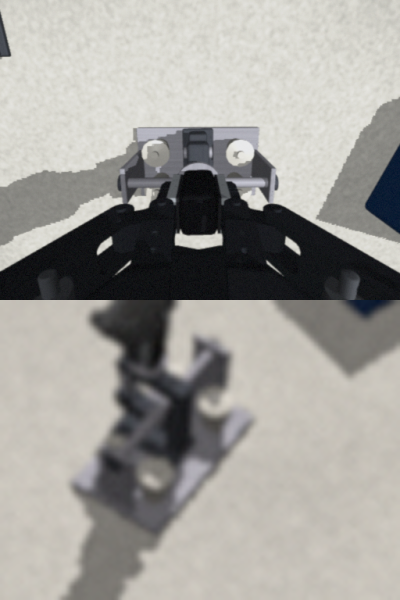

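The wrist force of 2.9 N and the hook position (bar about 20 mm behind the throat) mean the bar is at the back wall. I'll nudge 2 mm more, then pull back to test whether the latch holds the bar.

jog_arm([
  [[3,0,2,0,0.4,0,10],[0,0,0,0,0,0,10],[-8,0,0,0,0,0,10],[-8,0,0,0,0,0,10]],
])

```text
clock: 12.2
eef_pos: [0.5078, 0.2206, 0.1254]
tool_rot: [-0.043, 0.999, 0.001, -0.001]
ft_force: [-0.1, 0.2, -2.2]
grip_width: 0.0215
```

jog_arm([
  [[-5,0,0,0,0,0,10],[-4,0,0,0,0,0,10],[-4,0,0,0,0,0,10]],
])

```text
clock: 12.5
eef_pos: [0.5204, 0.2214, 0.1235]
tool_rot: [-0.043, 0.999, 0.0, -0.003]
ft_force: [0.2, -0.4, -3.3]
grip_width: 0.0213
```

jog_arm([
  [[-4,0,0,0,0,0,10],[-4,0,0,0,0,0,10]],
])

```text
clock: 12.7
eef_pos: [0.5272, 0.2219, 0.1228]
tool_rot: [-0.043, 0.999, -0.0, -0.006]
ft_force: [-7.2, -0.1, 1.4]
grip_width: 0.0215
```

The pull meets a firm -7 N where the latch should stop the bar, so it's latched. I'll centre the bar over the pocket and lift slowly.

jog_arm([
  [[10,0,-3,0,-0.6,0,10],[0,0,-4,0,0,0,10],[0,0,-4,0,0,0,10]],
])

```text
clock: 13.0
eef_pos: [0.5174, 0.2208, 0.1334]
tool_rot: [-0.043, 0.999, -0.0, -0.001]
ft_force: [-0.5, -0.8, -3.2]
grip_width: 0.0216
```

jog_arm([
  [[0,0,-6,0,0,0,10],[0,0,-8,0,0,0,10],[0,0,-10,0,0,0,10],[0,0,-10,0,0,0,10],[0,0,-10,0,0,0,10]],
])

```text
clock: 13.5
eef_pos: [0.5165, 0.2199, 0.1775]
tool_rot: [-0.043, 0.999, -0.002, -0.005]
ft_force: [-0.4, 0.2, -6.9]
grip_width: 0.0214
```

```bash
python3 - <<'E'
from fit import *
o=get_obs();print(np.round(o['ft_force'],2),o['eef_pos'],np.round(o['ft_torque'],3))
plan((.519,.2215,.20),184.9,1,10)
im={c:camera(c) for c in('wrist','scene')}
save('w6',cv2.resize(np.vstack([im['wrist'],cv2.resize(im['scene'][110:200,220:340],(512,384),interpolation=2)]),(400,600),interpolation=3))
E
```

```text
[-0.41  0.23 -6.95] [0.51646766 0.21994755 0.17750025] [ 0.011 -0.034  0.024]
yaw now -175.08 dp mm [ 2.5  1.6 22.5] rot [-0.15 -0.54  0.02]
[-2.4, 1.3, -22.5] [-0.15, -0.54, 0.02] 10
```

View pics/w6.png

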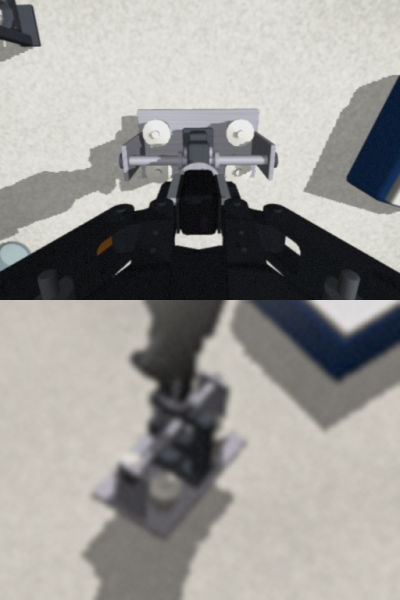

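Both views show the carrier hanging level (wrist crop (198,155), scene crop (175,480)). The load of -7 N matches hook plus carrier. I'll raise it and carry it to the slab.

jog_arm([
  [[-2,0,-12,0,-0.5,0,10],[0,0,-10,0,0,0,10],[0,-5,-3,0,0,0.5,10],[0,-10,0,0,0,0.5,10],[0,-15,0,0,0,0.5,10]],
])

```text
clock: 14.1
eef_pos: [0.522, 0.1907, 0.2063]
tool_rot: [-0.03, 1.0, -0.0, 0.002]
ft_force: [-0.4, 0.5, -8.0]
grip_width: 0.0217
```

```bash
python3 - <<'E'
from fit import *
plan((.558,-.225,.20),173.5,20,10)
E
```

```text
yaw now -176.51 dp mm [  36.  -415.7   -6.3] rot [-0.    0.27  9.99]
[-0.5, -20.9, 0.3] [-0.0, 0.01, 0.5] 10
[-0.7, -20.9, 0.3] [-0.0, 0.01, 0.5] 10
[-0.9, -20.8, 0.3] [-0.0, 0.01, 0.5] 10
[-1.1, -20.8, 0.3] [-0.0, 0.01, 0.5] 10
[-1.3, -20.8, 0.3] [-0.0, 0.01, 0.5] 10
[-1.4, -20.8, 0.3] [-0.0, 0.01, 0.5] 10
[-1.6, -20.8, 0.3] [-0.0, 0.01, 0.5] 10
[-1.8, -20.8, 0.3] [-0.0, 0.01, 0.5] 10
[-2.0, -20.8, 0.3] [-0.0, 0.01, 0.5] 10
[-2.2, -20.8, 0.3] [-0.0, 0.01, 0.5] 10
[-2.3, -20.7, 0.3] [-0.0, 0.01, 0.5] 10
[-2.5, -20.7, 0.3] [-0.0, 0.01, 0.5] 10
[-2.7, -20.7, 0.3] [-0.0, 0.01, 0.5] 10
[-2.9, -20.7, 0.3] [-0.0, 0.01, 0.5] 10
[-3.1, -20.6, 0.3] [-0.0, 0.01, 0.5] 10
[-3.2, -20.6, 0.3] [-0.0, 0.01, 0.5] 10
[-3.4, -20.6, 0.3] [-0.0, 0.01, 0.5] 10
[-3.6, -20.5, 0.3] [-0.0, 0.01, 0.5] 10
[-3.8, -20.5, 0.3] [-0.0, 0.01, 0.5] 10
[-4.0, -20.5, 0.3] [-0.0, 0.01, 0.5] 10
```

jog_arm([
  [[-1,-18,0,0,0,0.5,10],[-1,-21,0,0,0,0.5,10],[-1,-21,0,0,0,0.5,10],[-1,-21,0,0,0,0.5,10],[-1,-21,0,0,0,0.5,10]],
])

```text
clock: 14.6
eef_pos: [0.5289, 0.0791, 0.2041]
tool_rot: [-0.006, 1.0, -0.002, -0.0]
ft_force: [0.2, -0.2, -8.4]
grip_width: 0.0209
```

jog_arm([
  [[-1.5,-21,0,0,0,0.5,10],[-1.5,-21,0,0,0,0.5,10],[-2,-21,0,0,0,0.5,10],[-2,-21,0,0,0,0.5,10],[-2,-21,0,0,0,0.5,10]],
])

```text
clock: 15.1
eef_pos: [0.5327, -0.038, 0.2022]
tool_rot: [0.021, 1.0, -0.004, -0.003]
ft_force: [0.1, 0.2, -8.1]
grip_width: 0.0213
```

jog_arm([
  [[-2,-21,0,0,0,0.5,10],[-2.5,-21,0,0,0,0.5,10],[-2.5,-21,0,0,0,0.5,10],[-3,-20,0,0,0,0.5,10],[-3,-18,0,0,0,0.5,10]],
])

```text
clock: 15.6
eef_pos: [0.5336, -0.1513, 0.2004]
tool_rot: [0.048, 0.999, -0.005, -0.007]
ft_force: [0.1, 0.1, -8.5]
grip_width: 0.0212
```

```bash
python3 - <<'E'
from fit import *
plan((.558,-.225,.20),173.5,5,10)
E
```

```text
yaw now 174.46 dp mm [ 24.4 -73.7  -0.4] rot [-0.64 -0.75  0.96]
[-6.3, -14.2, 0.2] [-0.13, -0.15, 0.19] 10
[-6.3, -14.2, 0.1] [-0.13, -0.15, 0.19] 10
[-6.4, -14.2, 0.1] [-0.13, -0.15, 0.19] 10
[-6.4, -14.1, 0.1] [-0.13, -0.15, 0.19] 10
[-6.5, -14.1, 0.1] [-0.13, -0.15, 0.19] 10
```

jog_arm([
  [[-6,-15,0,-0.1,-0.1,0.2,10],[-6,-15,0,-0.1,-0.1,0.2,10],[-6,-14,0,-0.1,-0.1,0.2,10],[-6,-13,0,-0.1,-0.1,0.2,10],[-5,-9,0,-0.2,-0.2,0.2,10]],
])

```text
clock: 16.1
eef_pos: [0.5541, -0.2284, 0.199]
tool_rot: [0.06, 0.998, -0.0, -0.003]
ft_force: [-0.3, -0.2, -9.7]
grip_width: 0.0213
```

jog_arm([
  [[0,0,0,0,0,0,10],[0,0,0,0,0,0,10]],
])

```text
clock: 16.3
eef_pos: [0.5548, -0.2299, 0.1985]
tool_rot: [0.061, 0.998, 0.0, -0.003]
ft_force: [-0.5, 1.1, -7.5]
grip_width: 0.0212
```

```bash
python3 - <<'E'
from fit import *
plan((.558,-.225,.185),173.5,1,10)
mps={c:campose(c) for c in('wrist','scene','top')}; im={c:camera(c) for c in mps}
e=get_obs()['eef_pos']; zc=e[2]-.114+.049-.070
for c in mps:
  p=proj(mps[c],(.562,-.226,.08)); L=[r for r in masks_of('carrier',c) if np.hypot(*(r['at']-p))<60]
  if L:
    m=L[0]['pixels']; hk=(.562,-.226,np.radians(173.5),e[2]-.114); H=sil(mps[c],HOOK,hk)
    f=lambda q:1-((s:=sil(mps[c],CAR,(q[0],q[1],q[2],zc))|H)&(m|H)).sum()/(s|m|H).sum()
    r=min((minimize(f,[.56,-.226,a],method='Nelder-Mead',options=dict(initial_simplex=[[.55,-.23,a],[.57,-.22,a],[.56,-.21,a],[.56,-.226,a+.1]])) for a in(-.2,-.05)),key=lambda r:r.fun); print(c,r.fun.round(3),r.x.round(4))
W=im['wrist'].copy();S=im['scene'].copy()
for c,I in(('wrist',W),('scene',S)):
  for b,q in((SLAB,(.562,-.2256,np.radians(-6.5))),(CAR,(.562,-.2256,np.radians(-6.5),zc))):
    k,_=cv2.findContours(sil(mps[c],b,q).astype(np.uint8),0,2); cv2.drawContours(I,k,-1,(255,0,0),1)
save('w7',cv2.resize(np.vstack([W,cv2.resize(S[180:330,120:320],(512,384),interpolation=2)]),(400,600),interpolation=3))
E
```

```text
yaw now 173.01 dp mm [  3.2   4.9 -13.5] rot [-0.01 -0.29 -0.49]
[-2.6, 5.3, 13.5] [-0.01, -0.29, -0.49] 10
wrist 0.083 [ 0.557  -0.2292 -0.1324]
scene 0.077 [ 0.555  -0.2301 -0.1037]
top 0.364 [ 0.559  -0.2238  0.0155]
```

View pics/w7.png

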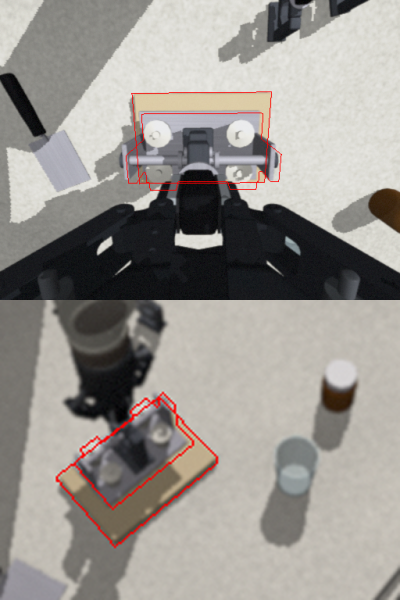

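The slab outline fits, and the carrier hangs at about (0.556, -0.2295), yaw about -6.7°. I'll correct by 6 and 4 mm, then lower. Carrier contact should come at TCP z ≈ 0.155 and foot on tray at ≈ 0.142.

jog_arm([
  [[-3,2.5,8,0,-0.3,0,10],[-2.5,2.5,8,0,0,0,10],[0,0,8,0,0,0,10],[0,0,6,0,0,0,10],[0,0,0,0,0,0,10]],
])

```text
clock: 17.1
eef_pos: [0.561, -0.223, 0.1657]
tool_rot: [0.059, 0.998, -0.0, -0.0]
ft_force: [0.2, -0.3, -8.4]
grip_width: 0.021
```

```bash
python3 - <<'E'
from fit import *
print(get_obs()['ft_force'])
plan((.5605,-.2257,.155),173.2,1,10)
E
```

```text
[ 0.20326708 -0.31133333 -8.39625295]
yaw now 173.19 dp mm [ -0.5  -2.7 -10.7] rot [-0.01 -0.   -0.01]
[0.2, -2.7, 10.7] [-0.01, -0.0, -0.01] 10
```

jog_arm([
  [[0,-2.5,4,0,0,0,10],[0,0,4,0,0,0,10],[0,0,3,0,0,0,10],[0,0,3,0,0,0,10],[0,0,0,0,0,0,10]],
])

```text
clock: 17.6
eef_pos: [0.5621, -0.227, 0.1528]
tool_rot: [0.06, 0.998, -0.001, 0.002]
ft_force: [-0.2, 0.3, -3.8]
grip_width: 0.0215
```

jog_arm([
  [[0,0,3,0,0,0,10],[0,0,3,0,0,0,10],[0,0,2,0,0,0,10],[0,0,0,0,0,0,10]],
])

```text
clock: 18.0
eef_pos: [0.5638, -0.2276, 0.1469]
tool_rot: [0.06, 0.998, -0.002, 0.005]
ft_force: [-0.1, -0.3, -3.2]
grip_width: 0.021
```

```bash
python3 - <<'E'
from fit import *
print(get_obs()['ft_force'])
plan((.5605,-.2257,.142),173.2,1,10)
E
```

```text
[-0.12689324 -0.29954251 -3.21960149]
yaw now 173.15 dp mm [-3.3  1.9 -4.9] rot [-0.18  0.58 -0.06]
[3.6, 1.5, 4.8] [-0.18, 0.58, -0.06] 10
```

jog_arm([
  [[2,1,3,-0.2,0.6,0,10],[0,0,2,0,0,0,10],[0,0,1,0,0,0,10],[0,0,0,0,0,0,10]],
])

```text
clock: 18.4
eef_pos: [0.5624, -0.2265, 0.1423]
tool_rot: [0.06, 0.998, -0.0, 0.001]
ft_force: [0.8, 0.4, -2.7]
grip_width: 0.0212
```

```bash
python3 - <<'E'
from fit import *
print(get_obs()['ft_force'])
plan((.5605,-.2257,.142),173.2,1,10)
mps={c:campose(c) for c in('wrist','scene','top')}; im={c:camera(c) for c in mps}
e=get_obs()['eef_pos']
for c in('wrist','scene'):
  p=proj(mps[c],(.562,-.226,.06)); L=[r for r in masks_of('carrier',c) if np.hypot(*(r['at']-p))<60]
  if L:
    m=L[0]['pixels']; H=sil(mps[c],HOOK,(e[0]+.004,e[1],np.radians(173.2),.028))
    f=lambda q:1-((s:=sil(mps[c],CAR,(q[0],q[1],q[2],.02))|H)&(m|H)).sum()/(s|m|H).sum()
    r=min((minimize(f,[.56,-.226,a],method='Nelder-Mead',options=dict(initial_simplex=[[.55,-.23,a],[.57,-.22,a],[.56,-.21,a],[.56,-.226,a+.1]])) for a in(-.2,-.05)),key=lambda r:r.fun); print(c,r.fun.round(3),r.x.round(4))
E
```

```text
[ 0.79173846  0.35094873 -2.74842367]
yaw now 173.15 dp mm [-1.9  0.8 -0.3] rot [ 0.    0.06 -0.05]
[2.0, 0.5, 0.3] [0.0, 0.06, -0.05] 10
wrist 0.061 [ 0.5629 -0.226  -0.1067]
scene 0.06 [ 0.5651 -0.226  -0.1161]
```

The carrier is centred to about 2 mm and square within 1°. I'll lower until the hook's foot takes its weight.

jog_arm([
  [[0,0,1.5,0,0,0,10],[0,0,1.5,0,0,0,10],[0,0,0,0,0,0,10]],
])

```text
clock: 18.95
eef_pos: [0.5627, -0.2266, 0.1423]
tool_rot: [0.06, 0.998, -0.0, 0.002]
ft_force: [-0.2, 0.9, -3.5]
grip_width: 0.0211
```

jog_arm([
  [[0,0,3,0,0.2,0,10],[0,0,2,0,0,0,10]],
])

```text
clock: 19.15
eef_pos: [0.564, -0.2272, 0.1419]
tool_rot: [0.059, 0.998, -0.001, 0.003]
ft_force: [-4.5, 1.8, 9.5]
grip_width: 0.0215
```

jog_arm([
  [[0,0,2.5,0,0,0,10]],
])

```text
clock: 19.25
eef_pos: [0.5641, -0.2272, 0.1419]
tool_rot: [0.059, 0.998, -0.001, 0.004]
ft_force: [-2.6, -0.2, 10.7]
grip_width: 0.0216
```

The foot is on the tray (contact +13 N). Release and rise straight up.

jog_arm([
  [[0,0,-1,0,0,0,24],[0,0,0,0,0,0,35],[0,0,0,0,0,0,60],[0,0,0,0,0,0,70]],
])

```text
clock: 19.65
eef_pos: [0.5655, -0.2278, 0.1435]
tool_rot: [0.059, 0.998, -0.002, 0.005]
ft_force: [-0.2, -0.5, -0.4]
grip_width: 0.0628
```

jog_arm([
  [[0,0,-15,0,0,0,70],[0,0,-25,0,0,0,70],[0,0,-35,0,0,0,70],[0,0,-40,0,0,0,70],[0,0,-20,0,0,0,70]],
])

```text
clock: 20.15
eef_pos: [0.5617, -0.2262, 0.2749]
tool_rot: [0.059, 0.998, 0.0, -0.002]
ft_force: [0.4, -0.6, 0.3]
grip_width: 0.0702
```

```bash
python3 - <<'E'
from fit import *
mps={c:campose(c) for c in('wrist','scene')}; im={c:camera(c) for c in mps}
hk=(.567,-.227,np.radians(173.2),.028)
for c in mps:
  p=proj(mps[c],(.562,-.226,.06)); L=[r for r in masks_of('carrier',c) if np.hypot(*(r['at']-p))<60]
  if L:
    m=L[0]['pixels']; H=sil(mps[c],HOOK,hk)
    f=lambda q:1-((s:=sil(mps[c],CAR,(q[0],q[1],q[2],.02))|H)&(m|H)).sum()/(s|m|H).sum()
    r=minimize(f,[.56,-.226,-.1],method='Nelder-Mead',options=dict(initial_simplex=[[.55,-.23,-.1],[.57,-.22,-.1],[.56,-.21,-.1],[.56,-.226,.0]])); print(c,r.fun.round(3),r.x.round(4))
W=im['wrist'].copy()
k,_=cv2.findContours(sil(mps['wrist'],HOOK,hk).astype(np.uint8),0,2); cv2.drawContours(W,k,-1,(255,0,0),1)
save('w8',cv2.resize(np.vstack([W,cv2.resize(im['scene'][200:290,150:270],(512,384),interpolation=2)]),(400,600),interpolation=3))
E
```

```text
wrist 0.051 [ 0.563  -0.2264 -0.1114]
scene 0.061 [ 0.5638 -0.227  -0.0554]
```

View pics/w8.png

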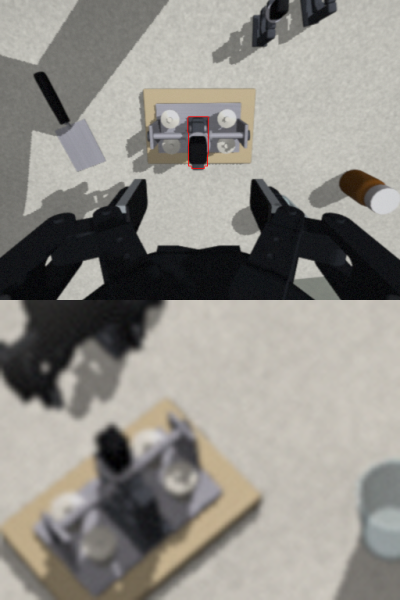

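The carrier stands centred on the slab, and the hook is upright on the bar with its outline matching (wrist crop (198,143)). The gripper is clear, so I'm handing in.

```bash
python3 -c "
from workcell import *
print(job_done())"
```

```text
the job is handed in; nothing more can be done
None
```

I latched the hook onto the carrier's bar, lifted the carrier by the hook alone and set it on the slab. I then let go and handed the job in at about 20 s of the 56 s allowed. The hand-in returned no verdict.

- **Change of plan:** the last joint reached its limit on the first approach and the tool tilted about 5°. I turned the hook half round in the air and entered the bar from the +x side instead.
- **Latch:** I never saw it directly in a picture. I pushed until the bar was at the back wall (2.9 N), then pulled back. The pull was stopped at 7 N about where a shut latch would stop the bar. The lift then carried about 7–8 N, the weight of hook and carrier together.
- **Final position:** the last picture puts the carrier within about 2 mm of the slab's centre. The hook stands upright on the tray with the bar in its mouth, and the gripper is clear.
- **Yaw disagreement:** the wrist camera puts the carrier square with the slab to about 0°, while the coarser scene camera says about 3°. Both are inside the roughly 10° allowed.
- **Unreliable view:** the top camera's fits of the slab and the carrier were poor, so I did not use them for the placing.
- **Bystanders:** I kept clear of the beaker, jar and spatula and saw no sign that they moved, but I did not measure them again at the end.

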